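# Start the blade grinder from its console

## Robot

A 7-joint arm with a two-finger parallel gripper is mounted at the origin on the work surface. World frame = base frame: x ahead of the robot, y to its left, z up, the work surface at z = 0. Lengths are in m, angles in rad, forces in N, time in s.
With the tool pointing down it reaches from about 0.4 to 0.85 m from the base axis. Payload 4.5 kg.
Tool frame: the origin (TCP) lies midway between the tips of the shut fingers; the grasp point (between the pads) lies 19 mm behind it; x points along the fingers, y is the direction in which the jaws open and shut, and the axes are right-handed (so a half turn about x gives the same grasp; the last joint's range is limited). The gripper opens to 88 mm and grips with 3 to 60 N. Pads are 18 mm wide; open, the fingers measure 123 mm over their backs; the gripper's body (75 mm by 187 mm) begins 45 mm behind the grasp point.
Start: joints at [-1.135, 0.689, -0.195, 1.565, 0.157, 0.902, -0.215], TCP at [0.244, 0.575, 0.239] pointing down, gripper open.
Joint ranges: [-3.01, 3.01], [-0.46, 2.08], [-1.47, 1.51], [0.13, 2.56], [-1, 4.14], [0.04, 2.09], [-2.66, 2.66]. Speed limits (rad/s): [2.57, 2.57, 3.14, 3.14, 3.14, 3.14, 3.14].

## Interface

Orientations are given as a unit quaternion [x, y, z, w].
In Python, from plant import r, eyes gives the robot as it stands.
- The arm moves only by the shell command python3 -m pendant 'ROWS' [FORCE]. ROWS is JSON, a list that holds one entry, the list of rows, each a list of 7 numbers: the turn, a rotation vector about the tool's x, y, z in rad, then the shift along the tool's x, y, z in cm, then the finger opening in cm, from 0 to 8.81. A call has 1 to 10 rows; each row shifts and turns the commanded pose from where the row before left it, along the tool's axes as they then stand; what a row does not reach is not made up. A row lasts 1/12 s, in which the tool goes at most 41.7 mm and 7.16 degrees, less where a joint would pass 70% of its speed; a pose out of reach is approached as far as the arm can. A call is refused whole if a number of a shift passes 4.17 or a number of a turn 0.125, either way. A call with a gripper value outside its range is refused whole. The fingers move at their own pace and stop on an object; FORCE is the grip in N (left out, the last holds). Time passes only in rows, so rows that do not move let the fingers close. It gives the time, the measured TCP pose, the force and the opening at its end, in the units of the state.
- r.get_state(): the state, without advancing time (a new reading comes with each control period).
- eyes.snapshot(name): name is "scene" or "side" or "wrist"; returns the picture (384x512x3 uint8, red, green, blue); there is no depth.
- eyes.camera_info(name): a dict with "fovy" (degrees; the focal length in pixels is half the picture's height over the tangent of half this angle, whatever the lens; pixels are square), "cx", "cy" (the principal point, pixels), "world_from_camera" (4x4, takes a point from camera to world coordinates). Camera axes: x right, y up, looking along -z (the intrinsics and any distortion apply to the point x, -y, -z); pixel columns grow to the right and rows downward; lengths in m; the calibration is good to about 2 mm. A picture is of the moment at which its call begins: read the wrist's pose just before it. camera_info takes no time and is no camera call; for the wrist camera it gives the pose at the moment of the call.
- r.finish_job(): hands the job in, once; it reports no verdict.
The state is a dict: "clock": time; "q": joint angles; "qd": joint speeds; "joint_torque": joint torques, N m; "tool_pos": TCP position; "eef_rot": TCP orientation; "contact_force": force on the tool from outside, world axes, zero at the start; "moment": the same for the moment, N m; "opening": opening from 0.0 (shut) to 1.0 (fully open).
Only numpy, scipy, OpenCV 4.12 (cv2) and the standard library are available. Lean on these libraries where they do the work, as an engineer would, in place of code of your own. Each camera call takes 0.05 s, during which the arm holds its last target.

## Task

Start the saw-blade grinder from its console with the closed fingers: first push the raised end of the dust-extractor rocker fully down so that the rocker tips over, next push the square latching coolant key fully down so that it stays in, and last press the flat round start button fully home and let it spring back. Never press a control before its turn, leave the big mushroom stop button and the loose things alone, pick nothing up, and finish with the rocker over and the key in.

Things in the scene. Friction and masses are not known exactly. Their poses are not given: they have to be found in the camera images.
- console: Green box fixed to the bench, 210 (x) by 280 (y) by 60 mm high, origin at the centre of its underside. Four 72 mm square, 8 mm thick aluminium plates on top, turned with it, each carry one grey plastic control worked from above. Plate centres: x -47 or +47, y -88 or +4 mm in its frame; which control is where changes. Two loose things stand on the flat strip beyond y = +45 mm.
- rocker_press (a point): Push point on top of the rocker's raised wing, 21 mm out from the hinge; moves with it. The rocker is a V of two wings, each 32 by 32 mm, between low black cheeks. Hinge along the console's y, 18 mm above its top, at the plate's centre. The raised wing points to the console's +x (away from the robot), slopes up about 0.4 rad (tip 34 mm above the console's top); fully over, it lies level, 22 mm above.
- rocker (a joint): Rocker angle, rad: 0 = off (+x wing raised), 0.4 = fully over, at its stop. It starts between 0 and 0.05. It stays where it is left; friction needs 2 to 4 N at the press point.
- key_top (a point): Centre of the top of the square coolant key, a 26 mm square grey block, top 24 mm above the console's top when out (it moves with the key).
- key (a joint): Depth of the square key, m: 0 = out, 0.008 = fully in, at its stop. Friction of about 2.5 N; it stays where it is pushed and does not spring back.
- start_top (a point): Centre of the top of the start button, a flat round grey button 34 mm across in a round black collar, top 22 mm above the console's top when out (it moves with the button).
- start (a joint): Depth of the start button, m: 0 = out, 0.006 = fully home. Sprung: 1.5 N starts it, 5 N takes it home, and it comes back out when let go.
- stop_top (a point): Centre of the top of the mushroom stop button, a domed grey head 52 mm across on a narrow stem, 40 mm above the console's top. To be left alone.
- stop (a joint): Depth of the mushroom stop, m: 0 = out. Sprung.
- collar_mid (a point): Middle of a loose steel arbor collar, 38 mm across at the foot, 34 mm high, standing on the console's flat strip. To be left alone.
- stick_mid (a point): Middle of a loose pale dressing stick, 90 by 20 by 20 mm, long along its own x, lying on the console's flat strip. To be left alone.
- blade_mid (a point): Middle of a loose steel circular saw blade, about 172 mm across with its teeth and 5 mm thick, lying flat on the bench beside the console (console's -y side). To be left alone.
- tin_mid (a point): Middle of a loose screw-top tin with a paper band, 64 mm across, 100 mm high, standing on the bench beside the console (console's +y side). To be left alone.

How it is judged:
By the outcome, as a careful person would: the job done as asked, in the order asked, and still so for the second after the job is handed in, with the robot touching nothing.
It also fails if it takes over 42 s, if anything falls off the work surface, if the arm or the gripper's body presses on something with over 40 N, if the wrist force passes 120 N, or if a joint passes its speed limit or range.

## Working session

There is one attempt and no reset: what is moved stays moved. The work goes in short steps, Python scripts to look and compute and a shell command to move; the robot and the scene stay as the last step left them, time stands still between calls to the robot, and variables do not carry over. Pictures are saved under pics/ and viewed, and the job is handed in when it is done.

```bash
mkdir -p pics; ls
python3 - <<'E'
from plant import r, eyes
import cv2
s=r.get_state(); print(s['clock'],s['tool_pos'],s['eef_rot'],s['contact_force'],s['opening'])
for n in ("scene","side"):
    i=eyes.camera_info(n); print(n,i)
    cv2.imwrite(f'pics/{n}0.png',cv2.cvtColor(eyes.snapshot(n),cv2.COLOR_RGB2BGR))
E
```

```text
pics
0.0 [0.24423383 0.57461731 0.23791167] [ 0.14043308  0.69297007 -0.14172436  0.69280967] [-0.03423572 -0.1990428   0.34121088] 1.002662683622718
scene {'fovy': 56.84034757847743, 'cx': 246.74579297243488, 'cy': 194.51840778475398, 'world_from_camera': array([[-0.20327804, -0.73697871,  0.64462425,  1.06662158],
       [ 0.97896196, -0.14111343,  0.14737869,  0.12098857],
       [-0.01764981,  0.66102147,  0.75015939,  0.65792079],
       [ 0.        ,  0.        ,  0.        ,  1.        ]])}
side {'fovy': 49.38657469249394, 'cx': 256.93130529042014, 'cy': 184.95320945591732, 'world_from_camera': array([[ 0.97185095,  0.18566987, -0.14502562,  0.42991267],
       [-0.23542815,  0.74208343, -0.62760319, -0.66971115],
       [-0.00890589,  0.64407987,  0.7649064 ,  0.94751776],
       [ 0.        ,  0.        ,  0.        ,  1.        ]])}
```

View pics/scene0.png

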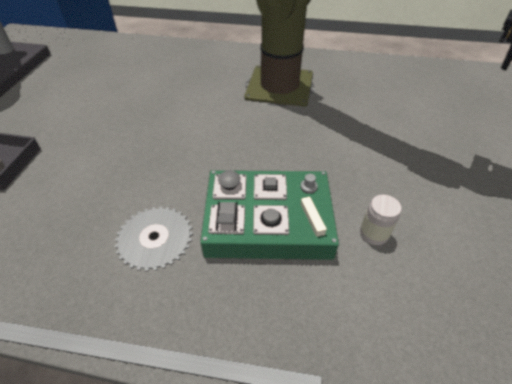

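View pics/side0.png

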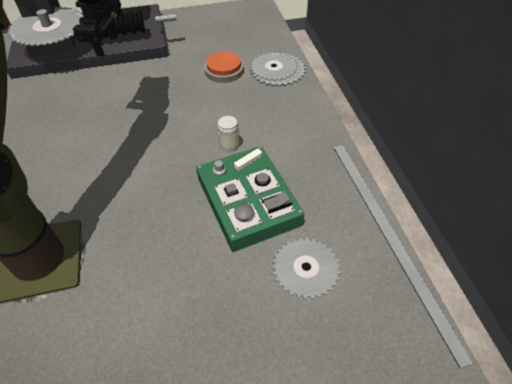

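The scene view shows the console at around (270,210): mushroom at (230,180), rocker at (228,217), key at (270,185) and start button at (271,216). I'll enlarge the crops.

Run:
```python
import cv2
a=cv2.imread('pics/scene0.png')[160:265,195:345]; cv2.imwrite('pics/sc_crop.png',cv2.resize(a,None,fx=5,fy=5,interpolation=cv2.INTER_CUBIC))
a=cv2.imread('pics/side0.png')[140:250,185:315]; cv2.imwrite('pics/si_crop.png',cv2.resize(a,None,fx=5,fy=5,interpolation=cv2.INTER_CUBIC))
```

```text
(no output)
```

View pics/sc_crop.png

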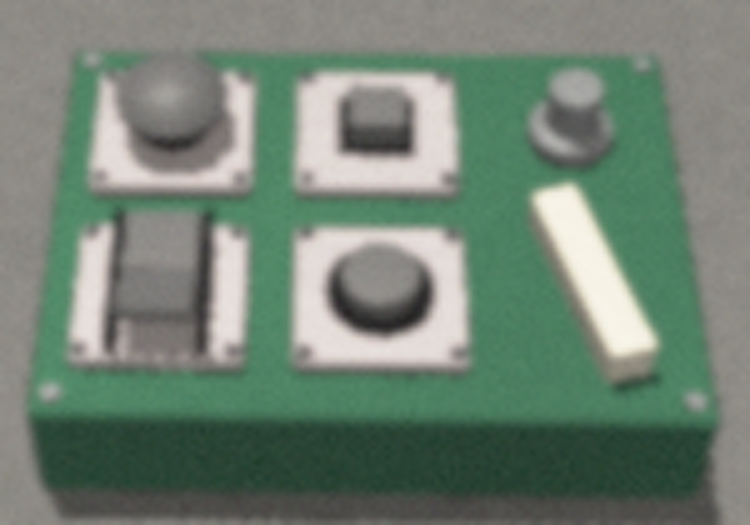

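View pics/si_crop.png

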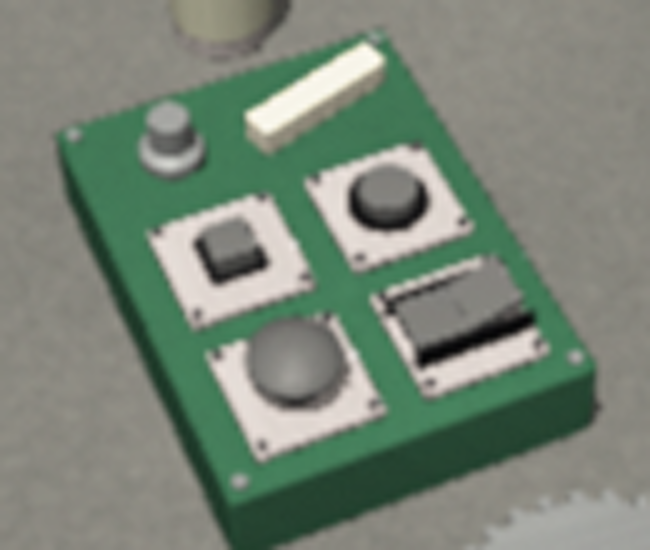

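```bash
cat > h.py <<'E'
import numpy as np, cv2
from scipy.optimize import least_squares
CI={'scene':None,'side':None}
def load():
    from plant import eyes
    return {n:eyes.camera_info(n) for n in ('scene','side')}
def proj(ci,P,k1=0):
    T=np.linalg.inv(ci['world_from_camera']); p=P@T[:3,:3].T+T[:3,3]
    x=np.c_[p[:,0]/-p[:,2],-p[:,1]/-p[:,2]]
    f=192/np.tan(np.radians(ci['fovy'])/2)
    x=x*(1+k1*(x**2).sum(1,keepdims=True))
    return x*f+[ci['cx'],ci['cy']]
E
cat > fit.py <<'E'
from h import *
C=load()
B=lambda *a:[(x,y,60) for x,y in a]
def pl(cx,cy): return [(cx-36,cy-36,68),(cx-36,cy+36,68),(cx+36,cy+36,68),(cx+36,cy-36,68)]
M=np.array(B((-105,-140),(-105,140),(105,140),(105,-140))+pl(-47,-88)+pl(-47,4)+pl(47,-88)+pl(47,4),float)/1000
sc=np.array([(75,52),(655,55),(718,420),(32,413),(101,70),(258,70),(252,187),(88,185),(298,70),(458,70),(460,189),(293,188),(82,225),(250,225),(244,362),(68,360),(293,228),(464,228),(471,364),(291,362)],float)
si=np.array([(230,500),(58,137),(375,30),(597,367),(260,455),(208,350),(335,313),(386,401),(195,321),(148,233),(270,193),(315,276),(427,392),(372,295),(495,255),(550,346),(359,266),(306,180),(420,143),(474,226)],float)
sc=(sc+.5)/5-.5+[195,160]; si=(si+.5)/5-.5+[185,140]
def W(p):
    c,s=np.cos(p[2]),np.sin(p[2]); R=np.array([[c,-s,0],[s,c,0],[0,0,1]]); return M@R.T+[p[0],p[1],p[3] if len(p)>3 else 0]
def run(use,z=False,k=False):
    def f(p):
        o=[]
        for n,u in (('scene',sc),('side',si)):
            if n in use: o.append((proj(C[n],W(p[:4] if z else p[:3]),0 if not k else p[-1 if n=='side' else -2])-u).ravel())
        return np.concatenate(o)
    x0=[.6,.0,0]+([0] if z else [])+([0,0] if k else [])
    s=least_squares(f,x0,loss='soft_l1'); print(use,z,k,s.x.round(4),'rms',np.sqrt((f(s.x)**2).mean()).round(3)); return s.x
if __name__=='__main__':
    for k in (0,1):
        for z in (0,1):
            for u in (('scene',),('side',),('scene','side')): p=run(u,z,k)
E
python3 fit.py
```

```text
('scene',) 0 0 [0.5691 0.0553 0.1792] rms 0.515
('side',) 0 0 [0.5703 0.054  0.1783] rms 0.718
('scene', 'side') 0 0 [0.5697 0.055  0.1792] rms 0.663
('scene',) 1 0 [ 0.5652  0.0545  0.1795 -0.0048] rms 0.439
('side',) 1 0 [ 0.5728  0.0662  0.1795 -0.0161] rms 0.562
('scene', 'side') 1 0 [ 5.695e-01  5.500e-02  1.794e-01 -3.000e-04] rms 0.658
('scene',) 0 1 [ 0.5694  0.0556  0.1787 -0.2137  0.    ] rms 0.368
('side',) 0 1 [ 0.5697  0.0533  0.1807  0.5154 -1.0405] rms 0.588
('scene', 'side') 0 1 [ 0.5696  0.055   0.1796 -0.1911 -0.8358] rms 0.563
('scene',) 1 1 [ 0.5704  0.0558  0.1786  0.0013 -0.2464  0.    ] rms 0.366
('side',) 1 1 [ 0.5724  0.0646  0.1797 -0.0141  0.     -0.1599] rms 0.561
('scene', 'side') 1 1 [ 5.693e-01  5.500e-02  1.799e-01 -7.000e-04 -1.892e-01 -9.158e-01] rms 0.548
```

```bash
cat > go.py <<'E'
import sys
from h import *
from scipy.spatial.transform import Rotation as R
from plant import r
X0,Y0,YAW=.5696,.055,.1793
def con(x,y): c,s=np.cos(YAW),np.sin(YAW); return np.array([X0+c*x-s*y,Y0+s*x+c*y])
# press points (console frame) and top z when out
PT={'rocker':(.047+.022,-.088),'key':(-.047,.004),'start':(.047,.004)}
def targ_R(jaw):
    y=np.array([np.cos(jaw),np.sin(jaw),0]); x=np.array([0,0,-1.]); return R.from_matrix(np.c_[x,y,np.cross(x,y)])
def rep(name,z,jaws):
    s=r.get_state(); Rc=R.from_quat(s['eef_rot']); p=np.array(s['tool_pos'])
    print('t',round(s['clock'],2),'pos',p.round(4),'F',np.round(s['contact_force'],2),'open',round(s['opening'],3),'q7',np.round(s['q'],2))
    for j in jaws: print('jaw',round(j,2),'rotvec',(Rc.inv()*targ_R(j)).as_rotvec().round(3))
    t=np.r_[con(*PT[name]),z]; print('target',t.round(4),'shift cm (current axes)',(Rc.inv().apply(t-p)*100).round(2),' aligned axes',(targ_R(jaws[0]).inv().apply(t-p)*100).round(2))
E
python3 - <<'E'
from go import *
rep('rocker',.13,[YAW,YAW+np.pi])
rep('rocker',.13,[YAW+np.pi/2,YAW-np.pi/2])
E
```

```text
t 0.1 pos [0.2443 0.5747 0.238 ] F [ 0.62 -0.84 -0.11] open 1.001 q7 [-1.14  0.69 -0.19  1.57  0.16  0.9  -0.22]
jaw 0.18 rotvec [0.99  0.001 0.001]
jaw 3.32 rotvec [-2.152e+00 -2.000e-03  1.000e-03]
target [ 0.6532 -0.0193  0.13  ] shift cm (current axes) [ 10.87 -38.66  60.86]  aligned axes [10.8  29.64 65.74]
t 0.1 pos [0.2443 0.5747 0.238 ] F [ 0.62 -0.84 -0.11] open 1.001 q7 [-1.14  0.69 -0.19  1.57  0.16  0.9  -0.22]
jaw 1.75 rotvec [-0.581 -0.     0.002]
jaw -1.39 rotvec [2.561e+00 2.000e-03 0.000e+00]
target [ 0.6532 -0.0193  0.13  ] shift cm (current axes) [ 10.87 -38.66  60.86]  aligned axes [ 10.8  -65.74  29.64]
```

```bash
python3 -m pendant '[[[0.124,0,0,0,0,0,0],[0.124,0,0,0,0,0,0],[0.124,0,0,0,0,0,0],[0.124,0,0,0,0,0,0],[0.124,0,0,0,0,0,0],[0.124,0,0,0,0,0,0],[0.123,0,0,0,0,0,0],[0.123,0,0,0,0,0,0],[0,0,0,0,0,0,0]]]' 20
python3 - <<'E'
from go import *
rep('rocker',.20,[YAW])
E
```

```text
clock: 0.85
tool_pos: [0.2441, 0.575, 0.2383]
eef_rot: [0.454, 0.542, -0.454, 0.542]
contact_force: [-0.2, -0.1, 0.2]
opening: 0.343
t 0.85 pos [0.2441 0.575  0.2383] F [-0.2  -0.15  0.2 ] open 0.343 q7 [-1.3   0.69  0.1   1.58 -0.08  0.88 -1.  ]
jaw 0.18 rotvec [-0.003  0.001  0.   ]
target [ 0.6532 -0.0193  0.2   ] shift cm (current axes) [ 3.89 29.86 65.68]  aligned axes [ 3.83 29.66 65.77]
```

```bash
python3 -m pendant '[[[0,0,0,0,1.2,2.6,0],[0,0,0,0,1.2,2.6,0],[0,0,0,0,1.2,2.6,0],[0,0,0,0,1.2,2.6,0],[0,0,0,0,1.2,2.6,0],[0,0,0,0,1.2,2.6,0],[0,0,0,0,1.2,2.6,0],[0,0,0,0,1.2,2.6,0],[0,0,0,0,1.2,2.6,0],[0,0,0,0,1.2,2.6,0]]]'; python3 -m pendant '[[[0,0,0,0,1.2,2.6,0],[0,0,0,0,1.2,2.6,0],[0,0,0,0,1.2,2.6,0],[0,0,0,0,1.2,2.6,0],[0,0,0,0,1.2,2.6,0],[0,0,0,0,1.2,2.6,0],[0,0,0,0,1.2,2.6,0],[0,0,0,0,1.2,2.6,0],[0,0,0,0,1.2,2.6,0],[0,0,0,0,0,0,0]]]'
python3 - <<'E'
from go import *
rep('rocker',.20,[YAW])
E
```

```text
clock: 1.68
tool_pos: [0.4093, 0.3395, 0.2386]
eef_rot: [0.452, 0.544, -0.452, 0.544]
contact_force: [0.9, 0.5, 0.2]
opening: 0.005
clock: 2.52
tool_pos: [0.5601, 0.1224, 0.2387]
eef_rot: [0.454, 0.54, -0.455, 0.543]
contact_force: [0.6, -0.2, -0.6]
opening: 0.004
t 2.52 pos [0.5601 0.1224 0.2387] F [ 0.64 -0.17 -0.56] open 0.004 q7 [-0.31  0.62  0.02  1.73 -0.01  0.79 -0.11]
jaw 0.18 rotvec [-0.006  0.005 -0.002]
target [ 0.6532 -0.0193  0.2   ] shift cm (current axes) [ 3.96  6.72 15.54]  aligned axes [ 3.87  6.63 15.6 ]
```

```bash
python3 -m pendant '[[[0,0,0,0,1.1,2.6,0],[0,0,0,0,1.1,2.6,0],[0,0,0,0,1.1,2.6,0],[0,0,0,1,1.1,2.6,0],[0,0,0,2,1.1,2.6,0],[0,0,0,2.5,1.1,2.6,0],[0,0,0,2.5,0,0,0],[0,0,0,1,0,0,0],[0,0,0,0,0,0,0],[0,0,0,0,0,0,0]]]'
python3 - <<'E'
from go import *
from plant import eyes
rep('rocker',.12,[YAW])
for n in ("scene","side","wrist"):
    a=cv2.cvtColor(eyes.snapshot(n),cv2.COLOR_RGB2BGR)
    if n=='scene': a=cv2.resize(a[130:265,175:345],None,fx=4,fy=4,interpolation=cv2.INTER_CUBIC)
    if n=='side': a=cv2.resize(a[130:260,185:335],None,fx=4,fy=4,interpolation=cv2.INTER_CUBIC)
    cv2.imwrite(f'pics/{n}1.png',a)
E
```

```text
clock: 3.35
tool_pos: [0.649, -0.0101, 0.1488]
eef_rot: [0.453, 0.544, -0.452, 0.543]
contact_force: [0.6, 1.0, -0.6]
opening: 0.006
t 3.35 pos [ 0.649  -0.0101  0.1488] F [ 0.57  0.98 -0.62] open 0.006 q7 [-0.05  0.83 -0.    1.57  0.    0.74  0.13]
jaw 0.18 rotvec [ 0.003 -0.002  0.001]
target [ 0.6532 -0.0193  0.12  ] shift cm (current axes) [2.88 0.25 0.99]  aligned axes [2.88 0.25 0.98]
```

View pics/scene1.png

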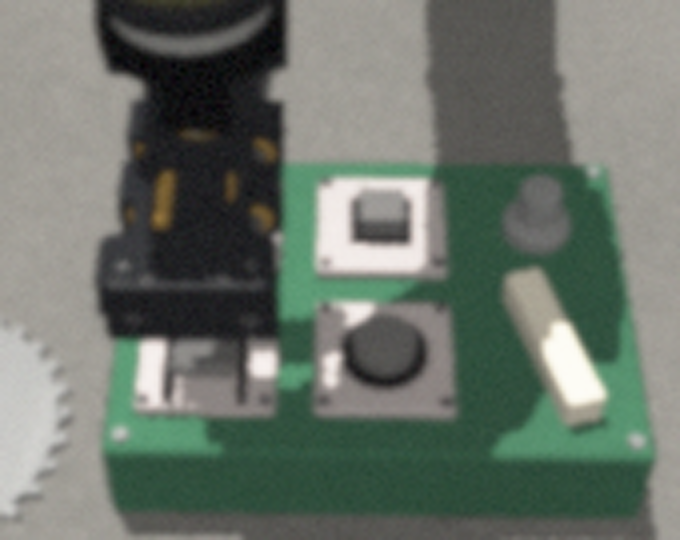

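View pics/side1.png

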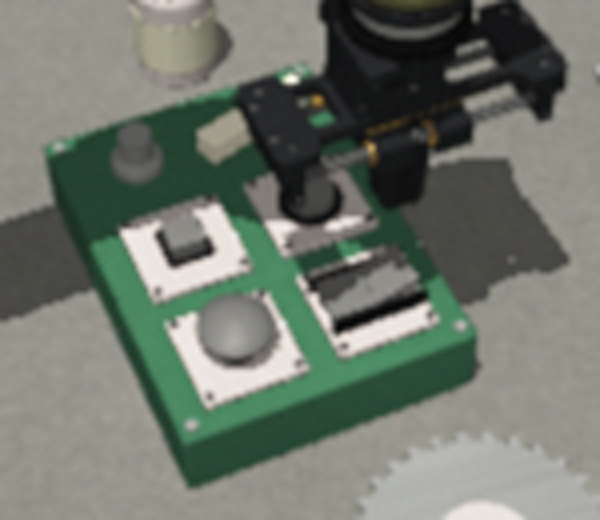

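View pics/wrist1.png

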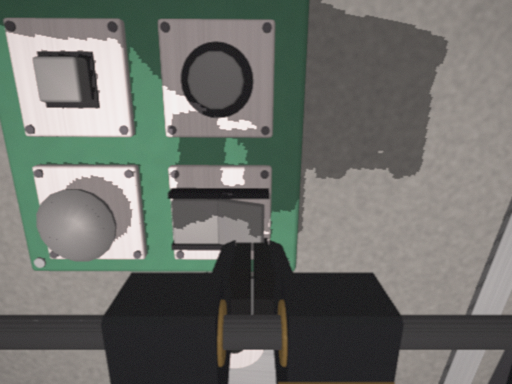

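The views show the shut fingers just above the rocker with the jaw axis along the console's x. The raised wing is at about (240,220) in the wrist view. I'll overlay the fitted model on the wrist view as a check.

Run:
```python
from go import *
from plant import eyes
from fit import M,W
ci=eyes.camera_info('wrist')
a=cv2.imread('pics/wrist1.png')
P=proj(ci,W([X0,Y0,YAW]))
for u in P[4:]: cv2.drawMarker(a,tuple(int(v) for v in u.round()),(0,0,255),cv2.MARKER_CROSS,8,1)
for u in P[:4]: cv2.drawMarker(a,tuple(int(v) for v in u.round()),(255,0,0),cv2.MARKER_CROSS,8,1)
cv2.imwrite('pics/w1o.png',a[:300,:400][:, :].repeat(2,0).repeat(2,1))
print(P[4:].round(0).tolist(), {k:v for k,v in ci.items() if k!='world_from_camera'})
```

```text
[[51.0, 260.0], [33.0, 167.0], [138.0, 167.0], [147.0, 260.0], [27.0, 137.0], [3.0, 17.0], [122.0, 18.0], [135.0, 137.0], [177.0, 260.0], [170.0, 167.0], [274.0, 167.0], [272.0, 260.0], [167.0, 137.0], [159.0, 18.0], [278.0, 18.0], [275.0, 138.0]] {'fovy': 59.1022773040632, 'cx': 251.83295493577134, 'cy': 195.48464961987747}
```

View pics/w1o.png

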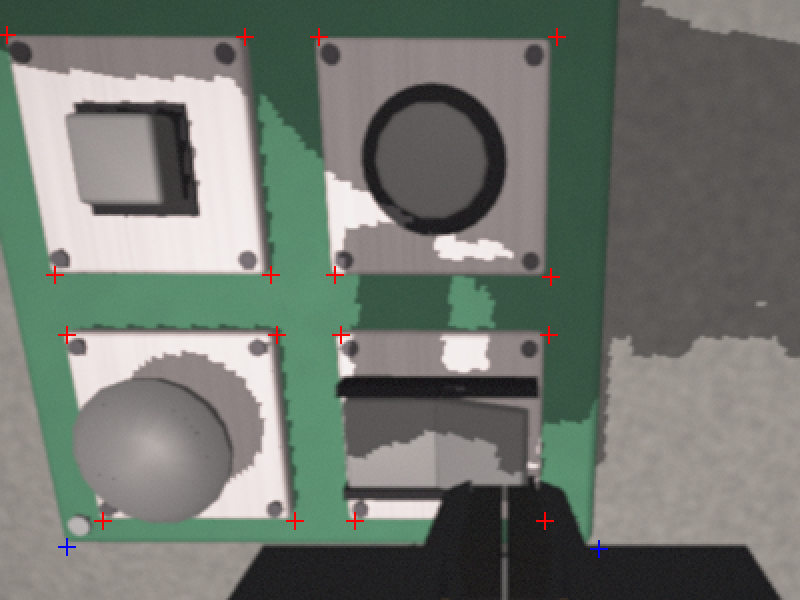

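```bash
python3 -m pendant '[[[0,0,0,1,0.2,1.0,0],[0,0,0,1.5,0,0,0],[0,0,0,1.4,0,0,0],[0,0,0,0.6,0,0,0],[0,0,0,0,0,0,0],[0,0,0,0,0,0,0],[0,0,0,0,0,0,0]]]'
python3 - <<'E'
from go import *
rep('rocker',.082,[YAW])
E
```

```text
clock: 4.08
tool_pos: [0.6539, -0.0216, 0.1045]
eef_rot: [0.454, 0.542, -0.453, 0.543]
contact_force: [0.2, 0.4, -0.1]
opening: 0.007
t 4.08 pos [ 0.6539 -0.0216  0.1045] F [ 0.17  0.41 -0.14] open 0.007 q7 [-0.04  0.89 -0.    1.58  0.    0.67  0.14]
jaw 0.18 rotvec [-0.     0.    -0.002]
target [ 0.6532 -0.0193  0.082 ] shift cm (current axes) [ 2.25 -0.04 -0.24]  aligned axes [ 2.25 -0.03 -0.24]
```

```bash
python3 -m pendant '[[[0,0,0,0.3,0,-0.2,0],[0,0,0,0.3,0,0,0],[0,0,0,0.3,0,0,0],[0,0,0,0.3,0,0,0],[0,0,0,0.3,0,0,0],[0,0,0,0.3,0,0,0],[0,0,0,0.2,0,0,0],[0,0,0,0,0,0,0],[0,0,0,0,0,0,0]]]'
python3 - <<'E'
from go import *
rep('rocker',.082,[YAW])
E
```

```text
clock: 4.83
tool_pos: [0.6524, -0.0198, 0.0834]
eef_rot: [0.453, 0.543, -0.454, 0.542]
contact_force: [1.8, -0.0, 1.4]
opening: 0.006
t 4.83 pos [ 0.6524 -0.0198  0.0834] F [ 1.8  -0.04  1.43] open 0.006 q7 [-0.04  0.92 -0.    1.59  0.01  0.63  0.13]
jaw 0.18 rotvec [-0.     0.     0.001]
target [ 0.6532 -0.0193  0.082 ] shift cm (current axes) [ 0.14  0.08 -0.03]  aligned axes [ 0.14  0.08 -0.03]
```

Contact is made and the rocker is moving. I'll keep pressing in small steps until the force rises at the stop.

```bash
python3 -m pendant '[[[0,0,0,0.1,0,0,0],[0,0,0,0.1,0,0,0],[0,0,0,0,0,0,0],[0,0,0,0,0,0,0]]]';python3 -m pendant '[[[0,0,0,0.1,0,0,0],[0,0,0,0,0,0,0],[0,0,0,0,0,0,0]]]'; python3 -c "
from go import *
rep('rocker',.082,[YAW])"
```

```text
clock: 5.17
tool_pos: [0.6526, -0.0197, 0.0825]
eef_rot: [0.453, 0.543, -0.453, 0.543]
contact_force: [0.4, 1.3, 8.6]
opening: 0.005
clock: 5.42
tool_pos: [0.6526, -0.0197, 0.0824]
eef_rot: [0.453, 0.543, -0.453, 0.543]
contact_force: [-1.4, 1.1, 14.2]
opening: 0.005
t 5.42 pos [ 0.6526 -0.0197  0.0824] F [-1.37  1.05 14.18] open 0.005 q7 [-0.04  0.92 -0.    1.59  0.01  0.63  0.13]
jaw 0.18 rotvec [-0.001  0.     0.   ]
target [ 0.6532 -0.0193  0.082 ] shift cm (current axes) [ 0.04  0.07 -0.03]  aligned axes [ 0.04  0.07 -0.03]
```

```bash
python3 -m pendant '[[[0,0,0,0.1,0,0,0],[0,0,0,0,0,0,0],[0,0,0,0,0,0,0]]]';python3 -m pendant '[[[0,0,0,-1,0,0,0],[0,0,0,-2,0,0,0],[0,0,0,-2,0,0,0],[0,0,0,-1,0,-2,0],[0,0,0,0,0,-3,0],[0,0,0,0,0,-2,0],[0,0,0,0,0,0,0],[0,0,0,0,0,0,0]]]'
python3 - <<'E'
from go import *
from plant import eyes
rep('key',.10,[YAW])
for n in ("side","wrist"):
    a=cv2.cvtColor(eyes.snapshot(n),cv2.COLOR_RGB2BGR)
    if n=='side': a=cv2.resize(a[130:260,185:335],None,fx=4,fy=4,interpolation=cv2.INTER_CUBIC)
    cv2.imwrite(f'pics/{n}2.png',a)
E
```

```text
clock: 5.67
tool_pos: [0.6526, -0.0197, 0.0823]
eef_rot: [0.453, 0.543, -0.453, 0.543]
contact_force: [-3.5, 1.0, 20.5]
opening: 0.002
clock: 6.33
tool_pos: [0.6386, 0.0506, 0.1389]
eef_rot: [0.452, 0.544, -0.453, 0.542]
contact_force: [0.5, -1.1, 0.1]
opening: -0.001
t 6.33 pos [0.6386 0.0506 0.1389] F [ 0.48 -1.13  0.06] open -0.001 q7 [-0.16  0.83  0.01  1.6  -0.01  0.71  0.04]
jaw 0.18 rotvec [ 0.003 -0.001  0.004]
target [0.5226 0.0506 0.1   ] shift cm (current axes) [  3.93 -11.39  -2.09]  aligned axes [  3.89 -11.41  -2.06]
```

View pics/side2.png

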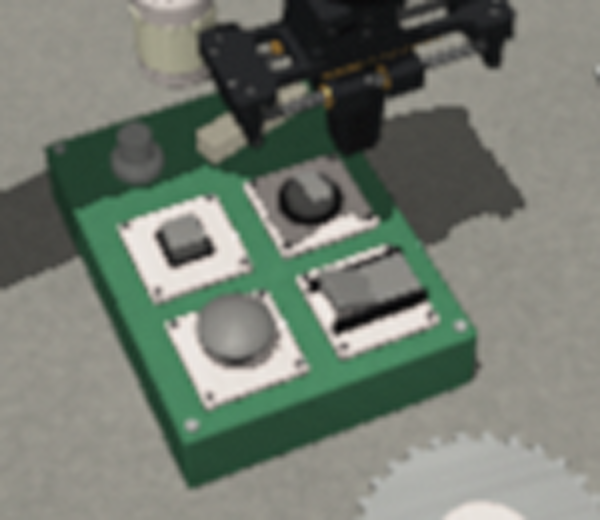

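View pics/wrist2.png

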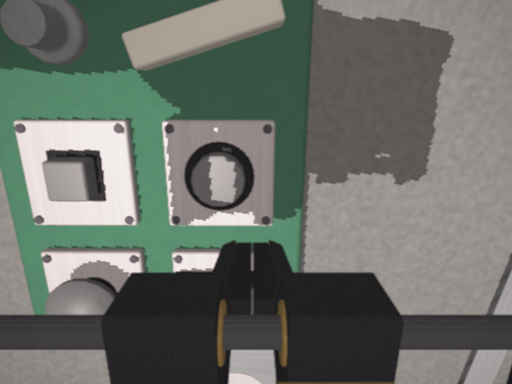

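The side view shows the rocker over: the +x wing at about (390,280) is level and the −x wing is now raised. Next is the key.

```bash
python3 -m pendant '[[[0,0,0,0,-2.4,-0.6,0],[0,0,0,0,-3,-0.6,0],[0,0,0,0,-3,-0.5,0],[0,0,0,0,-2,-0.4,0],[0,0,0,1,-1,0,0],[0,0,0,1.5,0,0,0],[0,0,0,0.8,0,0,0],[0,0,0,0,0,0,0],[0,0,0,0,0,0,0],[0,0,0,0,0,0,0]]]'
python3 - <<'E'
from go import *
rep('key',.084,[YAW])
E
```

```text
clock: 7.27
tool_pos: [0.5252, 0.0492, 0.1069]
eef_rot: [0.454, 0.542, -0.453, 0.543]
contact_force: [-0.8, 0.0, -0.0]
opening: 0.006
t 7.27 pos [0.5252 0.0492 0.1069] F [-0.76  0.03 -0.02] open 0.006 q7 [-0.19  0.77  0.01  1.98 -0.01  0.39  0.01]
jaw 0.18 rotvec [-0.001  0.    -0.001]
target [0.5226 0.0506 0.084 ] shift cm (current axes) [ 2.29 -0.23 -0.18]  aligned axes [ 2.29 -0.23 -0.18]
```

```bash
python3 -m pendant '[[[0,0,0,0.4,-0.2,-0.2,0],[0,0,0,0.8,0,0,0],[0,0,0,0.6,0,0,0],[0,0,0,0.3,0,0,0],[0,0,0,0.3,0,0,0],[0,0,0,0.3,0,0,0],[0,0,0,0.3,0,0,0],[0,0,0,0,0,0,0],[0,0,0,0,0,0,0]]]'; python3 -m pendant '[[[0,0,0,0.1,0,0,0],[0,0,0,0,0,0,0],[0,0,0,0,0,0,0]]]';  python3 - <<'E'
from go import *
rep('key',.076,[YAW])
E
```

```text
clock: 8.02
tool_pos: [0.5224, 0.0513, 0.0766]
eef_rot: [0.453, 0.543, -0.453, 0.543]
contact_force: [0.1, 0.4, -0.3]
opening: 0.006
clock: 8.27
tool_pos: [0.5225, 0.0513, 0.0763]
eef_rot: [0.454, 0.542, -0.453, 0.543]
contact_force: [-0.6, 0.0, 6.3]
opening: 0.008
t 8.27 pos [0.5225 0.0513 0.0763] F [-0.63  0.01  6.31] open 0.008 q7 [-0.19  0.82  0.01  2.   -0.01  0.32  0.  ]
jaw 0.18 rotvec [-0.     0.    -0.001]
target [0.5226 0.0506 0.076 ] shift cm (current axes) [ 0.03 -0.    0.08]  aligned axes [ 0.03 -0.    0.08]
```

```bash
python3 -m pendant '[[[0,0,0,0.1,0,0,0],[0,0,0,0.1,0,0,0],[0,0,0,0,0,0,0],[0,0,0,0,0,0,0]]]';  python3 -m pendant '[[[0,0,0,-1,0,0,0],[0,0,0,-2,0,0,0],[0,0,0,-2,0,0,0],[0,0,0,-0.5,2.5,0,0],[0,0,0,0,2.5,0,0],[0,0,0,0,2.5,0,0],[0,0,0,0,1.5,0,0],[0,0,0,0,0.5,0,0],[0,0,0,0,0,0,0],[0,0,0,0,0,0,0]]]'
python3 - <<'E'
from go import *
from plant import eyes
rep('start',.082,[YAW])
for n in ("side","scene"):
    a=cv2.cvtColor(eyes.snapshot(n),cv2.COLOR_RGB2BGR)
    if n=='side': a=cv2.resize(a[130:260,185:335],None,fx=4,fy=4,interpolation=cv2.INTER_CUBIC)
    else: a=cv2.resize(a[130:265,175:345],None,fx=4,fy=4,interpolation=cv2.INTER_CUBIC)
    cv2.imwrite(f'pics/{n}3.png',a)
E
```

```text
clock: 8.6
tool_pos: [0.5226, 0.0513, 0.076]
eef_rot: [0.454, 0.542, -0.453, 0.543]
contact_force: [-5.1, 0.4, 23.5]
opening: 0.005
clock: 9.43
tool_pos: [0.6144, 0.0679, 0.1283]
eef_rot: [0.453, 0.543, -0.454, 0.542]
contact_force: [-0.6, -0.2, 1.2]
opening: 0.004
t 9.43 pos [0.6144 0.0679 0.1283] F [-0.6  -0.18  1.22] open 0.004 q7 [-0.19  0.82  0.01  1.68 -0.02  0.64  0.01]
jaw 0.18 rotvec [-0.     0.     0.002]
target [0.6151 0.0673 0.082 ] shift cm (current axes) [4.63 0.07 0.07]  aligned axes [4.63 0.06 0.07]
```

View pics/side3.png

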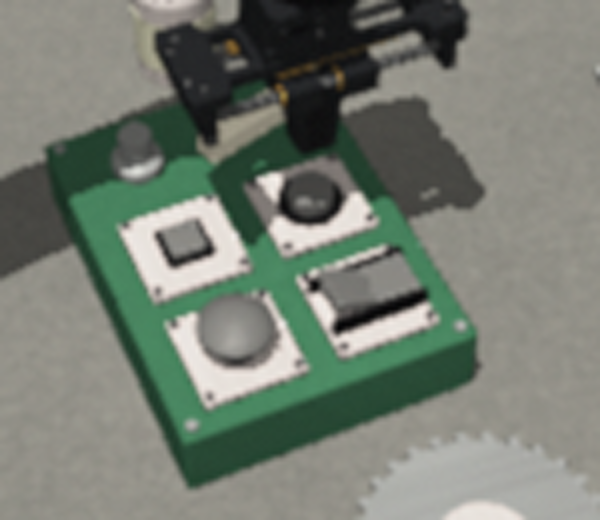

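View pics/scene3.png

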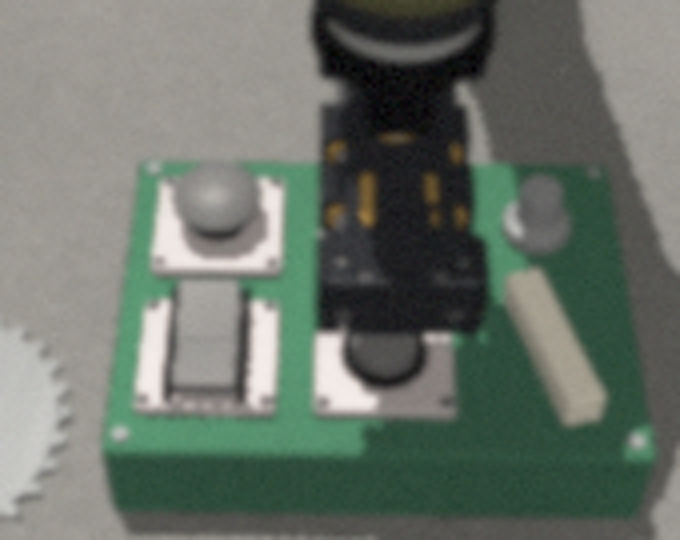

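The side view shows the key at (183,240) now low in its collar, and the rocker still over. Last is the start button.

```bash
python3 -m pendant '[[[0,0,0,1,0.05,0.05,0],[0,0,0,1.5,0,0,0],[0,0,0,1.2,0,0,0],[0,0,0,0.6,0,0,0],[0,0,0,0.3,0,0,0],[0,0,0,0.3,0,0,0],[0,0,0,0.2,0,0,0],[0,0,0,0,0,0,0],[0,0,0,0,0,0,0]]]'; python3 -m pendant '[[[0,0,0,0.2,0,0,0],[0,0,0,0,0,0,0],[0,0,0,0,0,0,0]]]';  python3 - <<'E'
from go import *
rep('start',.076,[YAW])
E
```

```text
clock: 10.28
tool_pos: [0.6159, 0.0678, 0.0781]
eef_rot: [0.453, 0.543, -0.453, 0.543]
contact_force: [-3.7, -0.8, 3.9]
opening: 0.003
clock: 10.53
tool_pos: [0.6163, 0.0678, 0.0765]
eef_rot: [0.453, 0.543, -0.453, 0.543]
contact_force: [-3.5, -0.2, 7.3]
opening: 0.007
t 10.53 pos [0.6163 0.0678 0.0765] F [-3.53 -0.21  7.35] open 0.007 q7 [-0.19  0.9   0.01  1.7  -0.02  0.54  0.01]
jaw 0.18 rotvec [-0.    -0.    -0.001]
target [0.6151 0.0673 0.076 ] shift cm (current axes) [ 0.05 -0.13  0.03]  aligned axes [ 0.05 -0.13  0.03]
```

```bash
python3 -m pendant '[[[0,0,0,0.1,0,0,0],[0,0,0,0.1,0,0,0],[0,0,0,0.1,0,0,0],[0,0,0,0,0,0,0],[0,0,0,0,0,0,0]]]'; python3 -m pendant '[[[0,0,0,-1,0,0,0],[0,0,0,-2,0,0,0],[0,0,0,-3,0,0,0],[0,0,0,-3,0,0,0],[0,0,0,-3,0,0,0],[0,0,0,-2,0,0,0],[0,0,0,0,0,-4,0],[0,0,0,0,0,-4,0],[0,0,0,0,0,-4,0],[0,0,0,0,0,0,0]]]'; python3 -m pendant '[[[0,0,0,0,0,-4,0],[0,0,0,0,0,-4,0],[0,0,0,0,0,-4,0],[0,0,0,0,0,0,0],[0,0,0,0,0,0,0],[0,0,0,0,0,0,0]]]'
python3 - <<'E'
from go import *
from plant import eyes
rep('start',.076,[YAW])
for n in ("side","scene"):
    a=cv2.cvtColor(eyes.snapshot(n),cv2.COLOR_RGB2BGR)
    if n=='side': a=cv2.resize(a[120:260,185:335],None,fx=4,fy=4,interpolation=cv2.INTER_CUBIC)
    else: a=cv2.resize(a[155:265,190:350],None,fx=5,fy=5,interpolation=cv2.INTER_CUBIC)
    cv2.imwrite(f'pics/{n}4.png',a)
E
```

```text
clock: 10.95
tool_pos: [0.6164, 0.0679, 0.0761]
eef_rot: [0.454, 0.542, -0.453, 0.543]
contact_force: [-9.1, -1.7, 26.8]
opening: 0.005
clock: 11.78
tool_pos: [0.5929, 0.1991, 0.2131]
eef_rot: [0.453, 0.548, -0.446, 0.544]
contact_force: [-0.4, 2.5, -0.8]
opening: 0.004
clock: 12.28
tool_pos: [0.5742, 0.3037, 0.2126]
eef_rot: [0.453, 0.542, -0.453, 0.543]
contact_force: [0.3, -0.1, 0.5]
opening: 0.001
t 12.28 pos [0.5742 0.3037 0.2126] F [ 0.29 -0.15  0.5 ] open 0.001 q7 [-0.59  0.75  0.06  1.52 -0.05  0.87 -0.33]
jaw 0.18 rotvec [-0.     0.001 -0.001]
target [0.6151 0.0673 0.076 ] shift cm (current axes) [13.68 -0.2  23.98]  aligned axes [13.66 -0.19 23.99]
```

View pics/side4.png

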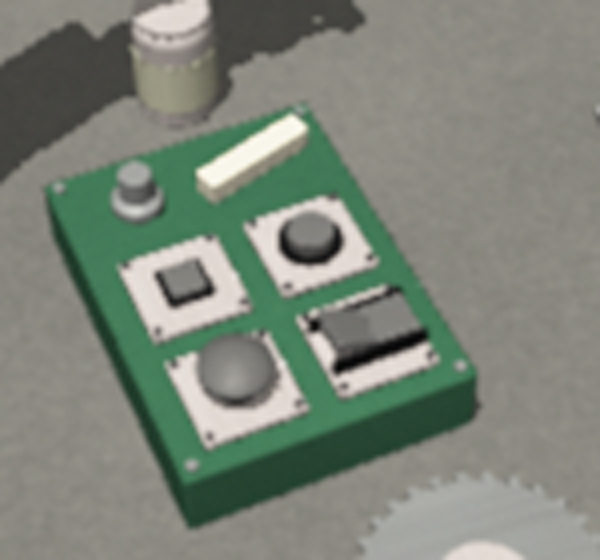

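View pics/scene4.png

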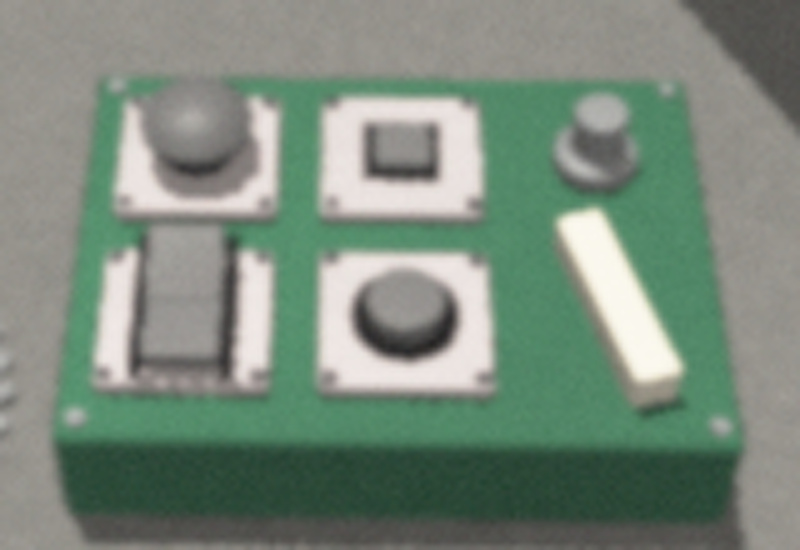

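The rocker is over at (180,300), the key is in at (403,150) and the start button is back out at (405,305), all in the scene crop. The collar, stick, tin and mushroom haven't moved, and the arm is clear.

```bash
python3 -c "
from plant import r
print(r.finish_job())"
```

```text
the job is handed in; nothing more can be done
None
```

The job is done and handed in at about 12.4 s; `finish_job()` gives no verdict, so the checks below are my own.

I pressed the controls with the closed fingers in the order asked. Each was pushed until the force rose at about the height given for fully pressed:

| Control | Fingertip height at the stop | Height expected | Force at the stop |
|---|---|---|---|
| Rocker | 82.3 mm | 82 mm | about 20 N |
| Coolant key | 76.0 mm | 76 mm | about 23 N |
| Start button | 76.1 mm | 76 mm | about 27 N |

The last pictures show the rocker over, the key in and the start button sprung back out. The mushroom stop, collar, stick and tin look undisturbed. I never went near the saw blade, and the part of it in view looked unmoved. The arm ended well clear, reading only about 0.5 N.

No check failed or disagreed. The console position from the two cameras agreed to about 1–2 mm.

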